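# Hold the pen case's dust lid at 60 degrees while its stay is refitted

## Task

The stay of the pen case's lid has come off and I want to screw it back on, so the lid has to be held for me. First clear the lid: take the metal sleeve that was left standing on it and put it on the free peg of the peg block that it fits over, right down on the block. Then lift the lid to 60 degrees open and hold it there, and finish while still holding it, because it drops shut when let go; leave the stay, the screwdriver, the jar and the other sleeve where they are.

Things in the scene. Friction and masses are not known exactly. Their poses are not given: they have to be found in the camera images.
- sleeve: Plain steel tube, open at both ends, upright: 22 mm outside, 18 mm bore, 45 mm tall, 50 g. Starts standing on the clear pane of the shut lid (the pane's top is 62 mm above the table). Origin: centre of its lower end; z along the tube, up.
- block: Wooden peg block, fixed, 70 x 190 x 22 mm, lying on a 2 mm pink mat: its top is 24 mm above the table. Three aluminium pegs stand in a row along its y axis, 60 mm apart, in an order that changes. Origin: centre of its underside; x across the row.
- peg: The free peg that the sleeve fits: fixed, upright, 15 mm diameter, 38 mm tall, its top 8 mm tapering to 7 mm diameter. Origin: centre of its foot, on the block's top; z up.
- thick_peg: The other free peg, fixed, 21 mm diameter, 38 mm tall, its top 8 mm tapering to 13 mm diameter: too thick for the sleeve. Origin: centre of its foot, on the block's top.
- other_sleeve: A second sleeve, same as the first, loose, already on the third peg (15 mm too). To be left alone. Origin: centre of its lower end.
- case: Wooden pen case, fixed on the table, 200 (x) x 280 (y) x 52 mm high, with pens in it, shut by the lid: an aluminium frame 12 mm thick, 18 mm wide, with a clear pane inside it whose top is 2 mm lower. Lid front faces the case's -x; it is hinged along the case's far (+x) top edge. Origin: centre of the case's underside, on the table; z up.
- lid (a joint): Angle of the lid in rad: 0 shut (flat), 1.047 = 60 degrees open, stop at 1.9. The lid (about 0.5 kg, no spring, almost no friction) falls shut from anywhere below about 1.5; lifting it by the knob takes 2 to 3 N.
- lid_knob (a point): Centre of the lid's knob: a black cylinder 20 mm in diameter and 22 mm long, its axis along the case's x when shut, on a 9 mm steel stem 23 mm long out of the middle of the lid's front edge. Knob centre 34 mm in front of that edge, 6 mm above the lid's underside, 58 mm above the table when shut. Site axes turn with the lid (x from the knob towards the hinge, y along the hinge, z out of the lid's outer face).
- lid_hinge (a point): Point on the hinge line in the middle of the case's far top edge, 52 mm above the table, at the lid's underside; y along the hinge line. The knob centre is 234 mm from it along the lid and 6 mm up from the lid's underside. Axes turn with the lid as those of the knob do.
- stay: The lid's brass stay, a flat slotted bar 144 x 14 x 4 mm, lying loose on the pink mat. To be left alone. Origin: centre of its underside, long axis x.
- screwdriver: Screwdriver about 160 mm long, lying loose on the mat. To be left alone. Long axis x.
- jar: Small amber glass jar with a black cap, 48 mm diameter, 55 mm tall, loose on the table left of the case. To be left alone. Origin: centre of its underside.

How it is judged:
By the outcome, as a careful person would: the job done as asked, in the order asked, and still so for the second after the job is handed in, while the arm keeps its last pose, push and grip.
It also fails if it takes over 61 s, if anything falls off the work surface, if the arm or the gripper's body presses on something with over 40 N, if the wrist force passes 120 N, or if a joint passes its speed limit or range.

## Robot

A 6-joint arm with a two-finger parallel gripper is mounted at the origin on the work surface. World frame = base frame: x ahead of the robot, y to its left, z up, the work surface at z = 0. Lengths are in m, angles in rad, forces in N, time in s.
With the tool pointing down it reaches from about 0.3 to 0.75 m from the base axis. Payload 8.5 kg.
Tool frame: the origin (TCP) lies on the centre line of the jaws, within the pads' length; the fingertips stand 22 mm ahead of it and the grasp point (between the pads) lies 3 mm ahead of it; x points along the fingers, z is the direction in which the jaws open and shut, and the axes are right-handed (so a half turn about x gives the same grasp; the last joint's range is limited). The gripper opens to 88 mm and grips with 3 to 60 N. Pads are 18 mm wide; open, the fingers measure 123 mm over their backs; the gripper's body (75 mm by 187 mm) begins 45 mm behind the grasp point.
Start: joints at [-1.469, 0.381, 1.297, -0, 1.464, -0.215], TCP at [0.171, -0.523, 0.234] pointing down, gripper open.
Joint ranges: [-3.11, 3.11], [-0.89, 2.33], [0.22, 2.48], [-1.42, 4.56], [0.17, 2.85], [-2.88, 2.88]. Speed limits (rad/s): [2.39, 2.39, 3.14, 3.14, 3.14, 3.14].

## Interface

Orientations are given as a unit quaternion [x, y, z, w].
In Python, from rig import observe, read_camera, close_job gives the robot as it stands.
- The arm moves only by the tool jog_arm, never from a script. Its argument "commands" is a list of rows, each a list of 3 entries, a list of its own where there are three numbers: the opening, from 0 (shut) to 1 (fully open), then the shift along the tool's x, y, z in cm, then the turn about the tool's x in rad. A call has 1 to 12 rows; each row shifts and turns the pose as measured when the row begins, along the tool's axes as they then stand; what a row does not reach is not made up. A row lasts 1/12 s, in which the tool goes at most 41.7 mm and 7.16 degrees, less where a joint would pass 70% of its speed; a pose out of reach is approached as far as the arm can. A call with a gripper value outside its range is refused whole. The fingers move at their own pace and stop on an object; the grip force is fixed at half the most. Time passes only in rows, so rows that do not move let the fingers close. It gives the time, the measured TCP pose, the force and the opening at its end, in the units of the state.
- observe(): the state, without advancing time (a new reading comes with each control period).
- read_camera(name): name is "scene" or "top"; returns a dict with "color" (400x640x3 uint8, red, green, blue), "vertical_fov" (degrees; the focal length in pixels is half the picture's height over the tangent of half this angle, whatever the lens; pixels are square), "cx", "cy" (the principal point, pixels), "R" (3x3) and "t" (3): a world point X has camera coordinates R X + t. Camera axes: x right, y down, z forward; pixel columns grow to the right and rows downward; lengths in m; the calibration is good to about 2 mm. A picture is of the moment at which its call begins. There is no depth.
- close_job(): hands the job in, once; it reports no verdict.
The state is a dict: "time": time; "joint_pos": joint angles; "qd": joint speeds; "tau": joint torques, N m; "ee_pos": TCP position; "tcp_rot": TCP orientation; "ft_force": force on the tool from outside, world axes, zero at the start; "torque": the same for the moment, N m; "grip_width": finger opening in m.
Only numpy, scipy, OpenCV 4.12 (cv2) and the standard library are available. Lean on these libraries where they do the work, as an engineer would, in place of code of your own. Each camera call takes 0.05 s, during which the arm holds its last target. There are 200 camera calls.

## Working session

There is one attempt and no reset: what is moved stays moved. The work goes in short steps, Python scripts to look and compute and a tool call to move; the robot and the scene stay as the last step left them, time stands still between calls to the robot, and variables do not carry over. Pictures are saved under pics/ and viewed, about 8 in all and at most 12, crops included, and the job is handed in when it is done.

Besides the shell and the picture viewer there is one more tool, called after ">>>" as name(argument=value, ...) on one line, values as JSON. jog_arm: Moves the arm, as the interface text tells. Its arguments: {"type":"object","properties":{"commands":{"type":"array"}},"required":["commands"]}

```bash
mkdir -p pics
cat > h.py <<'E'
import numpy as np, cv2
from rig import observe, read_camera, close_job
def shot(n,f):
    c=read_camera(n); cv2.imwrite('pics/'+f,c['color'][:,:,::-1]); np.savez('pics/'+f+'.npz',**c); return c
def load(f): return dict(np.load('pics/'+f+'.npz'))
def foc(c): return 200/np.tan(np.radians(c['vertical_fov'])/2)
def proj(c,X):
    p=np.atleast_2d(X)@c['R'].T+c['t']; return p[:,:2]/p[:,2:]*foc(c)+[c['cx'],c['cy']]
def onz(c,px,z):
    px=np.atleast_2d(px).astype(float); d=np.c_[(px-[c['cx'],c['cy']])/foc(c),np.ones(len(px))]@c['R']
    o=-c['R'].T@c['t']; return o+d*((z-o[2])/d[:,2])[:,None]
E
python3 - <<'E'
from h import *
for n in('scene','top'):
    c=shot(n,n+'0.png'); print(n,c['vertical_fov'],c['cx'],c['cy'],-c['R'].T@c['t'],c['R'].round(3).tolist())
print(observe())
E
ls
```

```text
scene 47.45852130384396 314.79072269137964 202.50486636494577 [ 1.30484117 -0.27069836  0.94982234] [[0.365, 0.931, -0.008], [0.701, -0.281, -0.655], [-0.612, 0.234, -0.755]]
top 47.44938004962195 316.77227626977367 200.31858804025603 [0.35654004 0.0213463  1.22406305] [[-0.012, -1.0, 0.007], [-0.983, 0.011, -0.185], [0.185, -0.009, -0.983]]
{'time': 0.1, 'joint_pos': array([-1.46929884e+00,  3.81137391e-01,  1.29811400e+00,  1.76116770e-05,
        1.46359635e+00, -2.15273155e-01]), 'qd': array([ 8.39028598e-05, -1.24589941e-03, -1.63842926e-03,  2.24943210e-03,
       -1.20244576e-03,  4.03492581e-04]), 'tau': array([ 4.59266957e-03, -4.38648319e+01, -2.24910647e+01,  7.14651262e-02,
        3.43038468e-02, -8.96557503e-05]), 'ee_pos': array([ 0.17131626, -0.52238844,  0.23321874]), 'tcp_rot': array([ 0.41521534,  0.57289389, -0.41454488,  0.57231228]), 'ft_force': array([ 0.38486124, -0.01089161, -0.61247565]), 'torque': array([ 0.00791113,  0.0132891 , -0.0333547 ]), 'grip_width': 0.08804548521796275}
h.py
pics
```

View pics/top0.png

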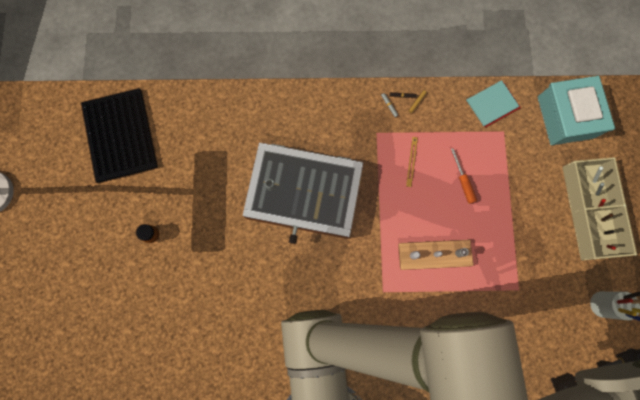

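View pics/scene0.png

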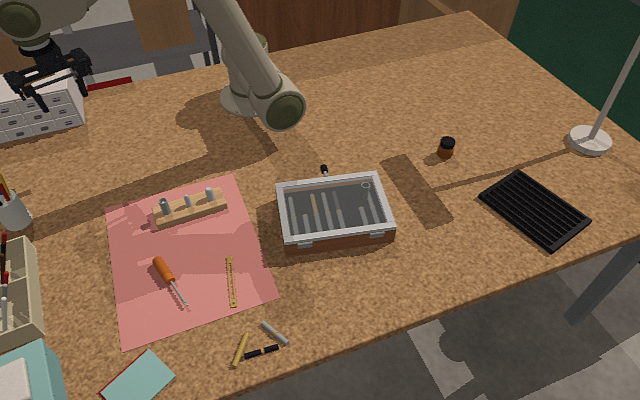

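The top view shows the case at about (303,190), knob (293,238), sleeve (269,184) and block (437,254), with pegs at columns 416, 438 and 461. I'll zoom in next.

Run:
```python
import cv2,numpy as np
t=cv2.imread('pics/top0.png'); s=cv2.imread('pics/scene0.png')
def cr(i,x,y,w,h,k): return cv2.resize(i[y:y+h,x:x+w],(w*k,h*k),interpolation=cv2.INTER_CUBIC)
# A: case top (235..370,135..250) x5.9 ; 
a=cr(t,235,138,130,98+12,6); cv2.imwrite('pics/a.png',a[:600])
b=np.vstack([cr(t,390,230,100,45,6),cr(s,140,180,100,50,6)]); cv2.imwrite('pics/b.png',b)
c=cr(s,270,155,130,95,6); cv2.imwrite('pics/c.png',c)
print(a.shape,b.shape,c.shape)
```

```text
(660, 780, 3) (570, 600, 3) (570, 780, 3)
```

View pics/b.png

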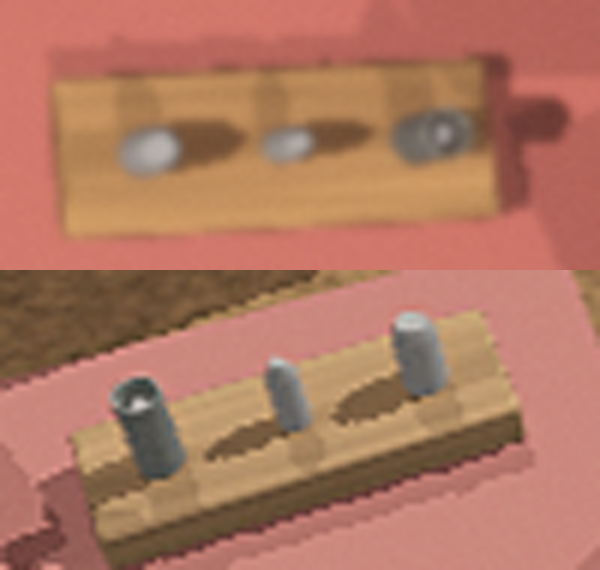

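View pics/a.png

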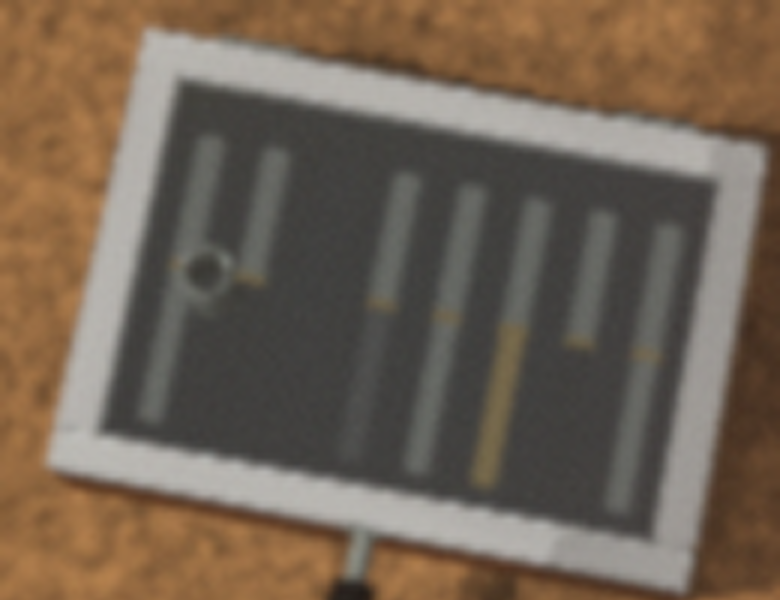

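View pics/c.png

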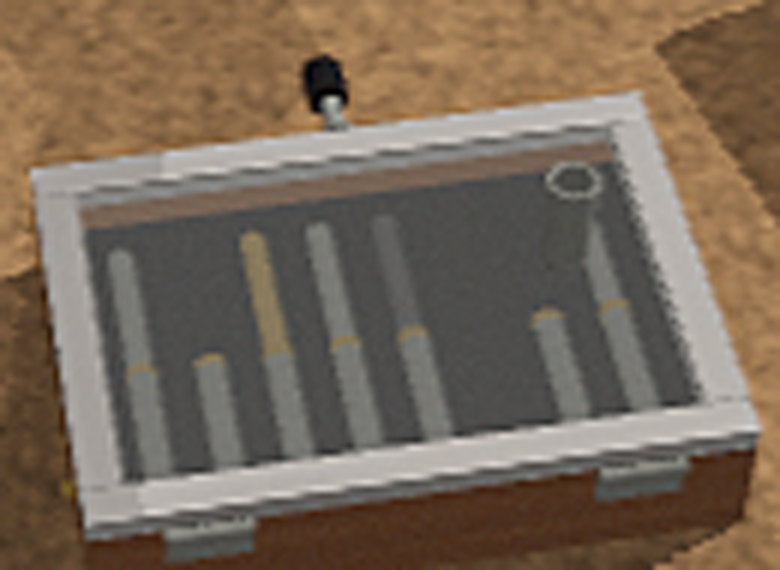

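Views so far: the middle peg is narrower, so it is the target. The thick peg is at the +y end and the occupied peg at the -y end. The sleeve rim is at about (269,183) in the top view and (365,185) in the scene view. I'll fit poses from both views.

```bash
cat > fit.py <<'E'
from h import *
from scipy.optimize import least_squares
T,S=load('top0.png'),load('scene0.png')
o=lambda p,off:(np.array(p,float)+.5)/6-.5+off
def rect(pt,ps,L,W,z,g):
    loc=np.array([[L/2,W/2],[L/2,-W/2],[-L/2,-W/2],[-L/2,W/2]])
    def f(p):
        c,s=np.cos(p[2]),np.sin(p[2]); X=np.c_[loc@np.array([[c,s],[-s,c]])+p[:2],np.full(4,z)]
        return np.r_[(proj(T,X)-pt).ravel(),(proj(S,X)-ps).ravel()]
    r=least_squares(f,g); print(r.x.round(4),'res px',r.fun.reshape(2,4,2).round(1).tolist()); return r.x
def tri(pt,ps):
    r=least_squares(lambda X:np.r_[proj(T,X)[0]-pt,proj(S,X)[0]-ps],[.4,0,.05]); return r.x.round(4),r.fun.round(1)
# order: +x+y(far left in top), +x-y, -x-y, -x+y
case=rect(o([[148,30],[768,145],[690,592],[47,465]],[235,138]),o([[758,430],[88,527],[32,170],[640,93]],[270,155]),.2,.28,.064,[.4,.05,-.1])
blk=rect(o([[52,82],[487,62],[497,214],[65,237]],[390,230]),o([[520,410-270],[95,535-270],[72,437-270],[483,312-270]],[140,180]),.07,.19,.024,[.2,-.3,0])
print('sleeve top',tri(o([207,270],[235,138]),o([574,181],[270,155])))
print('peg top',tri(o([301,139],[390,230]),o([278,362-270],[140,180])))
for p in ([207,270],): print(onz(T,o(p,[235,138]),.107),onz(S,o([574,181],[270,155]),.107))
print('pegtop z.062',onz(T,o([301,139],[390,230]),.062),onz(S,o([278,92],[140,180]),.062))
def kn(c,x,y,w,h):
    g=c['color'][y:y+h,x:x+w].max(2); v,u=np.nonzero(g<55); print(len(u),u.min()+x,u.max()+x,v.min()+y,v.max()+y); return np.array([u.mean()+x,v.mean()+y])
a,b=kn(T,280,228,25,18),kn(S,314,160,18,14); print('knob',a,b,tri(a,b))
c,s=np.cos(case[2]),np.sin(case[2])
print('knob from case',case[0]-.134*c,case[1]-.134*s,'hinge',case[0]+.1*c,case[1]+.1*s)
E
python3 fit.py
```

```text
[ 0.6073  0.0453 -0.205 ] res px [[[-0.3, -0.5], [0.2, 0.1], [-0.3, -0.2], [-0.1, 0.1]], [[0.7, 0.1], [-0.6, -0.0], [-0.5, -0.2], [-0.4, -0.4]]]
[ 0.4349 -0.301   0.0294] res px [[[0.5, -0.9], [-0.5, -0.6], [0.6, 0.8], [0.3, -0.0]], [[0.6, -0.1], [0.5, 1.2], [-0.4, -1.3], [-0.1, -1.1]]]
sleeve top (array([0.6135, 0.1304, 0.1069]), array([-0.1, -0. , -0.1,  0. ]))
peg top (array([ 0.4357, -0.3009,  0.0633]), array([0., 0., 0., 0.]))
[[0.61336001 0.13018693 0.107     ]] [[0.61360457 0.13057076 0.107     ]]
pegtop z.062 [[ 0.43576275 -0.30126324  0.062     ]] [[ 0.43438058 -0.30101637  0.062     ]]
41 290 296 235 242
41 321 327 165 173
knob [292.7804878  238.56097561] [323.41463415 168.29268293] (array([0.4763, 0.0727, 0.0608]), array([ 0.1,  0. ,  0.2, -0. ]))
knob from case 0.4761482561242205 0.07253121461972635 hinge 0.70524903919158 0.024898965062071416
```

```bash
cat >> h.py <<'E'
from scipy.spatial.transform import Rotation as Ro
def need(tgt,yaw=None,ahead=.003):
    """tool-axis shift (cm) to bring grasp point to tgt; turn about tool x to align jaws with yaw"""
    s=observe(); A=Ro.from_quat(s['tcp_rot']).as_matrix()
    print('t',round(s['time'],2),'tcp',s['ee_pos'].round(4),'w',round(s['grip_width'],4),'F',s['ft_force'].round(1),'q',s['joint_pos'].round(2))
    if yaw is not None:
        d=[np.cos(yaw),np.sin(yaw),0]; a=np.arctan2(-(A[:,1]@d),A[:,2]@d); a=(a+np.pi/2)%np.pi-np.pi/2; print('turn',a.round(4))
    print('axes',A.round(3).tolist())
    d=np.array(tgt)-(s['ee_pos']+ahead*A[:,0]); print('shift cm',(A.T@d*100).round(2))
E
python3 -c "
from h import *
need([.6135,.1304,.16],.029)"
```

```text
t 0.1 tcp [ 0.1713 -0.5224  0.2332] w 0.088 F [ 0.4 -0.  -0.6] q [-1.47  0.38  1.3   0.    1.46 -0.22]
turn -1.283
axes [[-0.0, 0.95, 0.311], [0.001, 0.311, -0.95], [-1.0, 0.0, -0.001]]
shift cm [  7.1   62.35 -48.25]
```

>>> jog_arm(commands=[[1,[0,0,0],-0.117],[1,[0,0,0],-0.117],[1,[0,0,0],-0.117],[1,[0,0,0],-0.117],[1,[0,0,0],-0.117],[1,[0,0,0],-0.117],[1,[0,0,0],-0.117],[1,[0,0,0],-0.117],[1,[0,0,0],-0.117],[1,[0,0,0],-0.117],[1,[0,0,0],-0.117],[1,[0,0,0],0]])

```text
time: 1.1
ee_pos: [0.1711, -0.5203, 0.2287]
tcp_rot: [-0.03, 0.706, 0.038, 0.706]
ft_force: [0.5, 0.6, -0.2]
grip_width: 0.0882
```

```bash
python3 -c "
from h import *
need([.6135,.1304,.16],.029)"
```

```text
t 1.1 tcp [ 0.1711 -0.5203  0.2287] w 0.0882 F [ 0.5  0.6 -0.2] q [-1.47  0.39  1.3   0.    1.46 -1.57]
turn 0.0675
axes [[-0.001, -0.096, 0.995], [0.012, 0.995, 0.096], [-1.0, 0.012, -0.0]]
shift cm [ 7.29 60.42 50.3 ]
```

>>> jog_arm(commands=[[1,[0,3,2.5],0.01],[1,[0,3,2.5],0.01],[1,[0,3,2.5],0.01],[1,[0,3,2.5],0.01],[1,[0,3,2.5],0.01],[1,[0,3,2.5],0.01],[1,[0,3,2.5],0],[1,[0,3,2.5],0],[1,[0,3,2.5],0],[1,[0,3,2.5],0]])

```text
time: 1.93
ee_pos: [0.4142, -0.2026, 0.2295]
tcp_rot: [0.013, 0.708, -0.002, 0.706]
ft_force: [0.0, -1.1, -0.3]
grip_width: 0.0883
```

```bash
python3 -c "
from h import *
need([.6135,.1304,.16],.029)"
```

```text
t 1.93 tcp [ 0.4142 -0.2026  0.2295] w 0.0883 F [ 0.  -1.1 -0.3] q [-0.72  0.23  1.53  0.01  1.39 -0.7 ]
turn -0.0495
axes [[-0.003, 0.02, 1.0], [0.015, 1.0, -0.02], [-1.0, 0.015, -0.003]]
shift cm [ 7.09 33.6  19.26]
```

>>> jog_arm(commands=[[1,[0,3.5,2.0],-0.012],[1,[0,3.5,2.0],-0.012],[1,[0,3.5,2.0],-0.012],[1,[0,3.5,2.0],-0.012],[1,[0,3.5,2.0],0],[1,[0,3.5,2.0],0],[1,[0,3.5,2.0],0],[1,[0,3.5,2.0],0],[1,[0,3,2.0],0],[1,[1.5,1.5,0.8],0],[1,[0,0,0],0],[1,[0,0,0],0]])

```text
time: 2.93
ee_pos: [0.6078, 0.1433, 0.2158]
tcp_rot: [0.009, 0.709, 0.002, 0.705]
ft_force: [-0.2, 0.1, 1.4]
grip_width: 0.0882
```

```bash
python3 -c "
from h import *
need([.6135,.1304,.09],.029)"
```

```text
t 2.93 tcp [0.6078 0.1433 0.2158] w 0.0882 F [-0.2  0.1  1.4] q [0.04 0.53 1.1  0.02 1.52 0.05]
turn -0.0394
axes [[-0.005, 0.01, 1.0], [0.016, 1.0, -0.01], [-1.0, 0.016, -0.005]]
shift cm [12.25 -1.49  0.66]
```

>>> jog_arm(commands=[[1,[2,-0.8,0.3],-0.02],[1,[2,-0.7,0.3],-0.02],[1,[2,0,0],0],[1,[1,0,0],0],[1,[0,0,0],0],[1,[0,0,0],0]])

```text
time: 3.43
ee_pos: [0.6125, 0.1232, 0.147]
tcp_rot: [-0.0, 0.708, 0.011, 0.706]
ft_force: [0.5, 0.1, 0.6]
grip_width: 0.088
```

```bash
python3 -c "
from h import *
need([.6135,.1304,.09],.029)"
```

```text
t 3.43 tcp [0.6125 0.1232 0.147 ] w 0.088 F [0.5 0.1 0.6] q [ 0.    0.58  1.21  0.02  1.35 -0.02]
turn -0.0129
axes [[-0.002, -0.016, 1.0], [0.015, 1.0, 0.016], [-1.0, 0.015, -0.002]]
shift cm [5.41 0.64 0.12]
```

>>> jog_arm(commands=[[1,[0,0.5,0.1],-0.01],[1,[1.5,0,0],0],[1,[1.5,0,0],0],[1,[1,0,0],0],[1,[0.5,0,0],0],[1,[0,0,0],0],[1,[0,0,0],0]])

```text
time: 4.02
ee_pos: [0.6167, 0.1295, 0.109]
tcp_rot: [-0.004, 0.703, 0.014, 0.711]
ft_force: [0.2, 0.0, 0.1]
grip_width: 0.088
```

```bash
python3 -c "
from h import *
need([.6135,.1304,.09],.029)
a=shot('scene','s1.png')['color'][130:230,260:400,::-1];b=shot('top','t1.png')['color'][130:230,220:360,::-1]
cv2.imwrite('pics/d.png',cv2.resize(np.vstack([a,b]),None,fx=3,fy=3,interpolation=cv2.INTER_CUBIC))"
```

```text
t 4.02 tcp [0.6167 0.1295 0.109 ] w 0.088 F [0.2 0.  0.1] q [ 0.01  0.62  1.26  0.02  1.25 -0.02]
turn -0.0033
axes [[0.011, -0.026, 1.0], [0.015, 1.0, 0.026], [-1.0, 0.015, 0.012]]
shift cm [ 1.6   0.07 -0.34]
```

View pics/d.png

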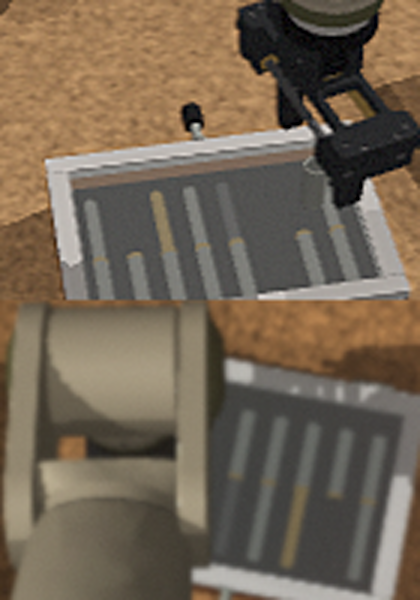

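The scene view shows the sleeve's rim between the open fingers, at crop (315,165). I'll lower a little further and close.

>>> jog_arm(commands=[[1,[0.8,0,-0.2],0],[1,[0.4,0.1,-0.1],0],[1,[0,0,0],0],[0,[0,0,0],0],[0,[0,0,0],0],[0,[0,0,0],0],[0,[0,0,0],0],[0,[0,0,0],0],[0,[0,0,0],0],[0,[0,0,0],0]])

```text
time: 4.95
ee_pos: [0.6142, 0.1307, 0.0976]
tcp_rot: [-0.004, 0.702, 0.014, 0.712]
ft_force: [-0.0, 0.1, 0.2]
grip_width: 0.0434
```

```bash
python3 -c "
from h import *
need([.6135,.1304,.09],.029)"
```

```text
t 4.95 tcp [0.6142 0.1307 0.0976] w 0.0434 F [-0.   0.1  0.2] q [ 0.02  0.63  1.28  0.02  1.22 -0.02]
turn -0.0033
axes [[0.014, -0.026, 1.0], [0.015, 1.0, 0.025], [-1.0, 0.015, 0.015]]
shift cm [ 0.46 -0.04 -0.09]
```

>>> jog_arm(commands=[[0,[0.2,0,-0.1],0],[0,[0,0,0],0],[0,[0,0,0],0],[0,[0,0,0],0],[0,[0,0,0],0],[0,[0,0,0],0],[0,[0,0,0],0],[0,[0,0,0],0]])

```text
time: 5.62
ee_pos: [0.6132, 0.1307, 0.0955]
tcp_rot: [-0.004, 0.702, 0.014, 0.712]
ft_force: [-0.2, 0.0, 0.6]
grip_width: 0.0203
```

```bash
python3 -c "
from h import *
need([.6135,.1304,.09],.029)"
```

```text
t 5.62 tcp [0.6132 0.1307 0.0955] w 0.0203 F [-0.2  0.   0.6] q [ 0.02  0.63  1.28  0.02  1.21 -0.02]
turn -0.0034
axes [[0.015, -0.026, 1.0], [0.015, 1.0, 0.025], [-1.0, 0.015, 0.015]]
shift cm [ 0.25 -0.04  0.02]
```

>>> jog_arm(commands=[[0,[0,0,0],0],[0,[0,0,0],0],[0,[-0.5,0,0],0],[0,[-1.5,0,0],0],[0,[-2.5,0,0],0],[0,[-3,0,0],0],[0,[-2,0,0],0],[0,[0,0,0],0]])

```text
time: 6.28
ee_pos: [0.6109, 0.1291, 0.1941]
tcp_rot: [-0.004, 0.703, 0.014, 0.711]
ft_force: [0.2, -0.4, 0.3]
grip_width: 0.0201
```

```bash
python3 -c "
from h import *
need([.435,-.301,.16],.029)
a=shot('scene','s2.png')['color'][80:230,260:400,::-1]
cv2.imwrite('pics/e.png',cv2.resize(a,None,fx=4,fy=4,interpolation=cv2.INTER_CUBIC))"
```

```text
t 6.28 tcp [0.6109 0.1291 0.1941] w 0.0201 F [ 0.2 -0.4  0.3] q [ 0.01  0.53  1.15  0.02  1.44 -0.01]
turn -0.0035
axes [[0.01, -0.025, 1.0], [0.015, 1.0, 0.025], [-1.0, 0.015, 0.01]]
shift cm [  2.27 -42.6  -18.71]
```

View pics/e.png

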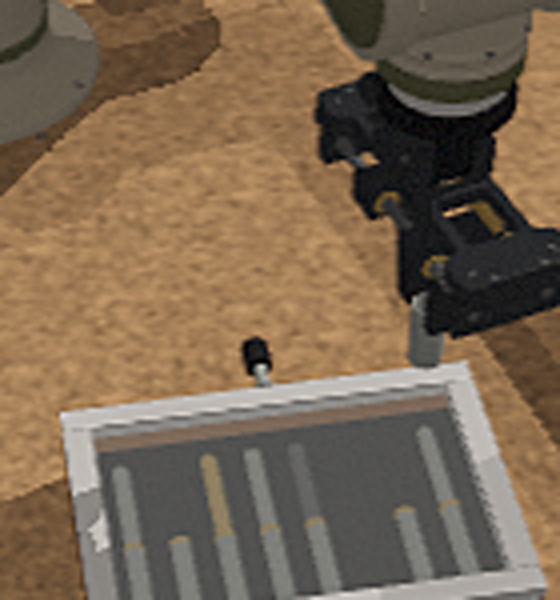

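The sleeve is held between the pads, its lower end visible at crop (425,360), and the lid is clear. Next is the traverse to the peg.

>>> jog_arm(commands=[[0,[0,-2,-1],0],[0,[0,-3.5,-1.5],0],[0,[0,-3.5,-1.5],0],[0,[0,-3.5,-1.5],0],[0,[0,-3.5,-1.5],0],[0,[0,-3.5,-1.5],0],[0,[0,-3.5,-1.5],0],[0,[0,-3.5,-1.5],0],[0,[0,-3.5,-1.5],0],[0,[0,-3.5,-1.5],0],[0,[0,-3.5,-1.5],0],[0,[0,-2.5,-1.5],0]])

```text
time: 7.33
ee_pos: [0.4342, -0.2791, 0.1672]
tcp_rot: [-0.003, 0.711, 0.022, 0.703]
ft_force: [0.8, -0.9, -0.9]
grip_width: 0.0205
```

>>> jog_arm(commands=[[0,[0,-1,-0.5],0],[0,[0,0,0],0],[0,[0,0,0],0]])

```text
time: 7.58
ee_pos: [0.4252, -0.2936, 0.1627]
tcp_rot: [0.001, 0.713, 0.021, 0.701]
ft_force: [-0.4, 0.3, -0.9]
grip_width: 0.0203
```

```bash
python3 -c "
from h import *
need([.435,-.301,.11],.029)"
```

```text
t 7.58 tcp [ 0.4252 -0.2936  0.1627] w 0.0203 F [-0.4  0.3 -0.9] q [-0.84  0.4   1.48  0.01  1.29 -0.87]
turn -0.0012
axes [[-0.017, -0.028, 0.999], [0.031, 0.999, 0.028], [-0.999, 0.032, -0.017]]
shift cm [ 4.92 -0.93  1.04]
```

>>> jog_arm(commands=[[0,[1,-0.6,0.6],0],[0,[1,-0.3,0.3],0],[0,[1,0,0],0],[0,[0,0,0],0],[0,[0,0,0],0]])

```text
time: 8.0
ee_pos: [0.4356, -0.2961, 0.1281]
tcp_rot: [0.001, 0.714, 0.024, 0.7]
ft_force: [-0.3, 0.6, -0.2]
grip_width: 0.0202
```

```bash
python3 -c "
from h import *
need([.435,-.301,.07],.029,.0335)"
```

```text
t 8.0 tcp [ 0.4356 -0.2961  0.1281] w 0.0202 F [-0.3  0.6 -0.2] q [-0.83  0.46  1.5   0.01  1.22 -0.86]
turn 0.0036
axes [[-0.02, -0.033, 0.999], [0.036, 0.999, 0.033], [-0.999, 0.036, -0.019]]
shift cm [ 2.44 -0.7   0.04]
```

>>> jog_arm(commands=[[0,[0,-0.6,0],0],[0,[0.9,0,0],0],[0,[0.6,0,0],0],[0,[0,0,0],0],[0,[0,0,0],0]])

```text
time: 8.42
ee_pos: [0.4364, -0.3007, 0.1121]
tcp_rot: [-0.0, 0.714, 0.025, 0.7]
ft_force: [0.0, -0.3, -0.5]
grip_width: 0.0206
```

```bash
python3 -c "
from h import *
need([.435,-.301,.07],.029,.0335)
a=shot('scene','s3.png')['color'][150:235,130:250,::-1];b=shot('top','t3.png')['color'][220:300,380:500,::-1]
cv2.imwrite('pics/f.png',cv2.resize(a,None,fx=6,fy=6,interpolation=cv2.INTER_CUBIC))
c=load('s3.png');print(proj(c,[[.435,-.301,.062],[.435,-.301,.024]])) "
```

```text
t 8.42 tcp [ 0.4364 -0.3007  0.1121] w 0.0206 F [ 0.  -0.3 -0.5] q [-0.83  0.48  1.51  0.01  1.18 -0.87]
turn 0.0062
axes [[-0.02, -0.035, 0.999], [0.035, 0.999, 0.036], [-0.999, 0.036, -0.019]]
shift cm [ 0.86 -0.18 -0.06]
[[185.96807319 195.07773643]
 [189.10230923 204.50272638]]
```

View pics/f.png

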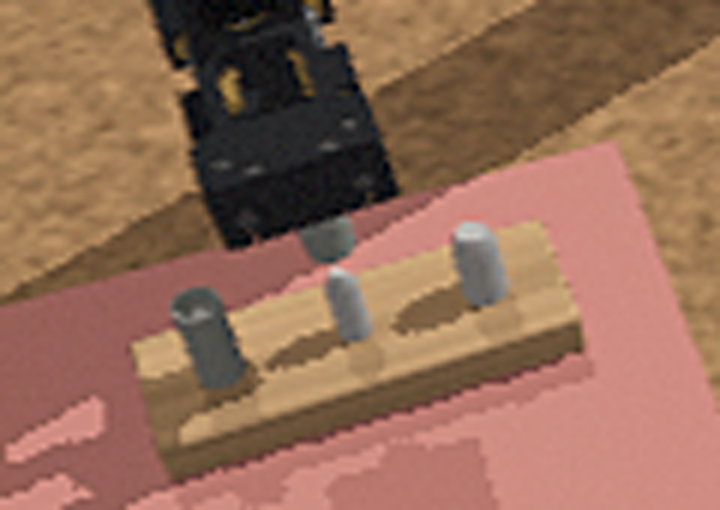

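Sleeve's lower end is at crop (332,248), just above and in line with the middle peg's top at (338,272). I'll descend with tilt compensation.

>>> jog_arm(commands=[[0,[0.3,-0.18,0],0],[0,[0.6,-0.02,0.01],0],[0,[0.5,-0.02,0.01],0],[0,[0.3,-0.01,0],0],[0,[0,0,0],0]])

```text
time: 8.93
ee_pos: [0.4364, -0.3029, 0.094]
tcp_rot: [-0.0, 0.713, 0.025, 0.7]
ft_force: [0.8, 0.6, -1.4]
grip_width: 0.02
```

```bash
python3 -c "
from h import *
need([.435,-.301,.024],.029,.0335)"
```

```text
t 8.93 tcp [ 0.4364 -0.3029  0.094 ] w 0.02 F [ 0.8  0.6 -1.4] q [-0.83  0.51  1.53  0.01  1.14 -0.87]
turn 0.0059
axes [[-0.019, -0.035, 0.999], [0.034, 0.999, 0.035], [-0.999, 0.034, -0.018]]
shift cm [ 3.66 -0.05 -0.01]
```

>>> jog_arm(commands=[[0,[0.5,-0.03,0.01],0],[0,[0.6,-0.03,0.01],0],[0,[0.6,-0.03,0.01],0],[0,[0.5,-0.02,0.01],0],[0,[0,0,0],0]])

```text
time: 9.35
ee_pos: [0.4362, -0.303, 0.0694]
tcp_rot: [-0.0, 0.713, 0.025, 0.7]
ft_force: [0.3, 0.5, 0.0]
grip_width: 0.0202
```

```bash
python3 -c "
from h import *
need([.435,-.301,.024],.029,.0335)"
```

```text
t 9.35 tcp [ 0.4362 -0.303   0.0694] w 0.0202 F [0.3 0.5 0. ] q [-0.83  0.54  1.56  0.01  1.08 -0.87]
turn 0.0059
axes [[-0.019, -0.035, 0.999], [0.034, 0.999, 0.035], [-0.999, 0.035, -0.018]]
shift cm [ 1.19  0.05 -0.03]
```

>>> jog_arm(commands=[[0,[0.4,0,0],0],[0,[0.4,-0.01,0],0],[0,[0.15,0,0],0],[0,[0,0,0],0]])

```text
time: 9.68
ee_pos: [0.4361, -0.3028, 0.0586]
tcp_rot: [-0.0, 0.714, 0.025, 0.7]
ft_force: [-0.7, 0.5, -0.7]
grip_width: 0.0201
```

>>> jog_arm(commands=[[0,[0.1,0,0],0],[0,[0,0,0],0]])

```text
time: 9.85
ee_pos: [0.4362, -0.3029, 0.0576]
tcp_rot: [-0.0, 0.713, 0.025, 0.7]
ft_force: [-0.0, 0.5, 0.0]
grip_width: 0.0199
```

```bash
python3 -c "
from h import *
need([.435,-.301,.024],.029,.0335)"
```

```text
t 9.85 tcp [ 0.4362 -0.3029  0.0576] w 0.0199 F [-0.   0.5  0. ] q [-0.83  0.56  1.57  0.01  1.05 -0.87]
turn 0.0059
axes [[-0.019, -0.035, 0.999], [0.034, 0.999, 0.036], [-0.999, 0.035, -0.018]]
shift cm [ 0.01  0.08 -0.05]
```

>>> jog_arm(commands=[[0,[0.1,0,0],0],[0,[0.05,0,0],0],[0,[0,0,0],0]])

```text
time: 10.1
ee_pos: [0.4364, -0.303, 0.0576]
tcp_rot: [-0.001, 0.713, 0.024, 0.701]
ft_force: [-0.6, 0.3, -1.0]
grip_width: 0.0204
```

>>> jog_arm(commands=[[0.55,[0,0,0],0],[0.55,[0,0,0],0],[0.55,[0,0,0],0],[0.55,[0,0,0],0],[0.55,[0,0,0],0],[0.55,[0,0,0],0],[0.55,[-0.5,0,0],0],[0.55,[-1.5,0,0],0],[0.55,[-2.5,0,0],0],[0.55,[-3,0,0],0],[0.55,[-3,0,0],0],[0.55,[-3,0,0],0]])

```text
time: 11.1
ee_pos: [0.4371, -0.3058, 0.1934]
tcp_rot: [0.003, 0.716, 0.028, 0.698]
ft_force: [0.2, -0.7, 0.3]
grip_width: 0.0486
```

```bash
python3 -c "
from h import *
need([.4762,.0726,.16],1.366)
a=shot('scene','s4.png')['color'][150:235,130:250,::-1]
cv2.imwrite('pics/g.png',cv2.resize(a,None,fx=6,fy=6,interpolation=cv2.INTER_CUBIC))"
```

```text
t 11.1 tcp [ 0.4371 -0.3058  0.1934] w 0.0486 F [ 0.2 -0.7  0.3] q [-0.84  0.41  1.38  0.01  1.41 -0.87]
turn -1.3303
axes [[-0.027, -0.034, 0.999], [0.043, 0.998, 0.036], [-0.999, 0.044, -0.025]]
shift cm [ 4.55 37.5   5.34]
```

View pics/g.png

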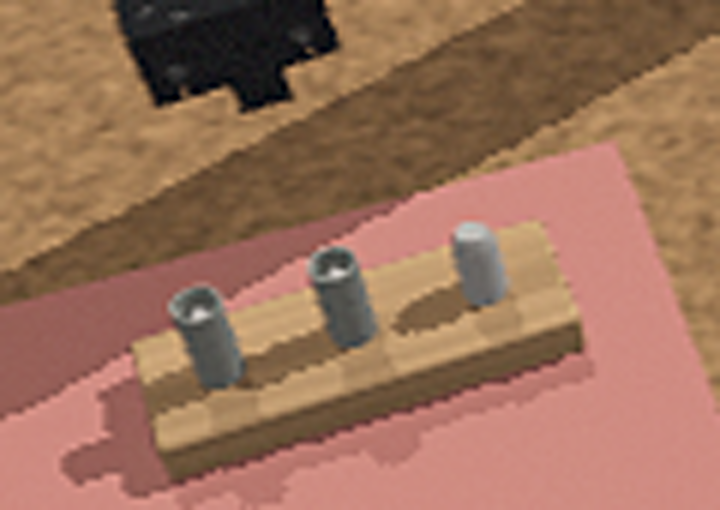

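The sleeve is now on the middle peg at crop (340,300), at the same height as the other sleeve. Now to the knob: turn first.

>>> jog_arm(commands=[[0.55,[0,0,0],-0.115],[0.55,[0,0,0],-0.115],[0.55,[0,0,0],-0.115],[0.55,[0,0,0],-0.115],[0.55,[0,0,0],-0.115],[0.55,[0,0,0],-0.115],[0.55,[0,0,0],-0.115],[0.55,[0,0,0],-0.115],[0.55,[0,0,0],-0.115],[0.55,[0,0,0],-0.115],[0.55,[0,0,0],-0.115],[0.55,[0,0,0],0]])

```text
time: 12.15
ee_pos: [0.4393, -0.3081, 0.2066]
tcp_rot: [-0.436, 0.547, 0.455, 0.552]
ft_force: [0.3, -0.3, 0.1]
grip_width: 0.0486
```

```bash
python3 -c "
from h import *
need([.4762,.0726,.16],1.366)"
```

```text
t 12.15 tcp [ 0.4393 -0.3081  0.2066] w 0.0486 F [ 0.3 -0.3  0.1] q [-0.84  0.39  1.37  0.01  1.41 -2.2 ]
turn -0.003
axes [[-0.012, -0.978, 0.207], [0.026, 0.206, 0.978], [-1.0, 0.017, 0.023]]
shift cm [ 5.3   4.16 37.89]
```

>>> jog_arm(commands=[[0.55,[0,0.3,2],0],[0.55,[0,0.4,3.5],0],[0.55,[0,0.4,3.5],0],[0.55,[0,0.4,3.5],0],[0.55,[0,0.4,3.5],0],[0.55,[0,0.4,3.5],0],[0.55,[0,0.4,3.5],0],[0.55,[0,0.4,3.5],0],[0.55,[0,0.4,3.5],0],[0.55,[0.5,0.4,3.5],0],[0.55,[0.5,0.2,2.5],0],[0.55,[0,0,1],0]])

```text
time: 13.15
ee_pos: [0.4839, 0.0751, 0.2066]
tcp_rot: [-0.421, 0.558, 0.438, 0.565]
ft_force: [0.3, -0.7, 0.2]
grip_width: 0.0484
```

>>> jog_arm(commands=[[0.55,[1,0,0],0],[0.55,[0.5,0,0],0],[0.55,[0,0,0],0]])

```text
time: 13.4
ee_pos: [0.4838, 0.079, 0.1916]
tcp_rot: [-0.42, 0.559, 0.437, 0.566]
ft_force: [-0.4, 0.9, 0.8]
grip_width: 0.0482
```

```bash
python3 -c "
from h import *
need([.4762,.0726,.16],1.366)"
```

```text
t 13.4 tcp [0.4838 0.079  0.1916] w 0.0482 F [-0.4  0.9  0.8] q [-0.09  0.32  1.53  0.03  1.3  -1.4 ]
turn -0.064
axes [[-0.006, -0.964, 0.266], [0.025, 0.266, 0.964], [-1.0, 0.012, 0.022]]
shift cm [ 2.85  0.52 -0.89]
```

>>> jog_arm(commands=[[0.55,[0.5,0.3,-0.4],-0.03],[0.55,[1,0.2,-0.3],-0.03],[0.55,[2,0,0],0],[0.55,[2,0,0],0],[0.55,[1.5,0,0],0],[0.55,[0,0,0],0],[0.55,[0,0,0],0]])

```text
time: 13.98
ee_pos: [0.478, 0.0712, 0.1221]
tcp_rot: [-0.434, 0.548, 0.448, 0.558]
ft_force: [0.3, 0.0, 0.2]
grip_width: 0.0484
```

```bash
python3 -c "
from h import *
need([.4762,.0726,.058],1.366,.006)"
```

```text
t 13.98 tcp [0.478  0.0712 0.1221] w 0.0484 F [0.3 0.  0.2] q [-0.11  0.39  1.66  0.03  1.1  -1.47]
turn -0.0193
axes [[-0.001, -0.975, 0.222], [0.024, 0.222, 0.975], [-1.0, 0.006, 0.023]]
shift cm [ 5.81  0.17 -0.06]
```

>>> jog_arm(commands=[[0.55,[1,0.1,-0.1],-0.015],[0.55,[1.5,0.05,-0.02],0],[0.55,[1.5,0,-0.02],0],[0.55,[1,0,0],0],[0.55,[0.4,0,0],0],[0.55,[0,0,0],0]])

```text
time: 14.48
ee_pos: [0.4805, 0.0691, 0.0731]
tcp_rot: [-0.439, 0.543, 0.447, 0.559]
ft_force: [0.3, -0.1, 0.3]
grip_width: 0.0485
```

```bash
python3 -c "
from h import *
need([.4762,.0726,.058],1.366,.006)
a=shot('scene','s5.png')['color'][110:230,260:400,::-1]
cv2.imwrite('pics/i.png',cv2.resize(a,None,fx=4,fy=4,interpolation=cv2.INTER_CUBIC))"
```

```text
t 14.48 tcp [0.4805 0.0691 0.0731] w 0.0485 F [ 0.3 -0.1  0.3] q [-0.11  0.46  1.72  0.03  0.96 -1.49]
turn -0.0117
axes [[0.011, -0.977, 0.215], [0.022, 0.215, 0.976], [-1.0, -0.006, 0.024]]
shift cm [0.91 0.51 0.21]
```

View pics/i.png

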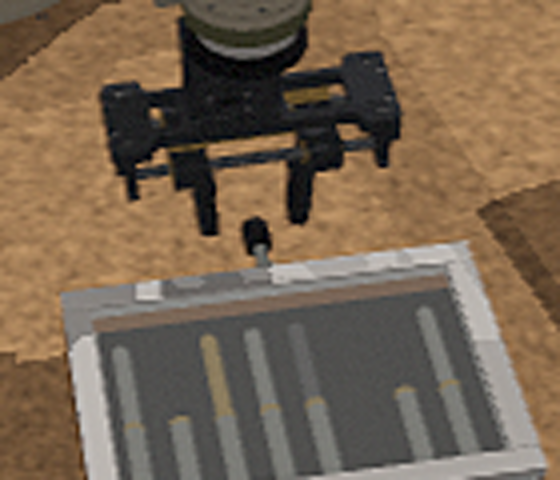

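The knob at crop (257,235) is centred between the two fingers at (205,215) and (300,205). I'll lower the last bit and grip.

>>> jog_arm(commands=[[0.55,[0.4,0.3,0.15],0],[0.55,[0.3,0.15,0.05],0],[0.55,[0.1,0,0],0],[0,[0,0,0],0],[0,[0,0,0],0],[0,[0,0,0],0],[0,[0,0,0],0],[0,[0,0,0],0],[0,[0,0,0],0],[0,[0,0,0],0],[0,[0,0,0],0]])

```text
time: 15.45
ee_pos: [0.4782, 0.0723, 0.0682]
tcp_rot: [-0.441, 0.542, 0.445, 0.561]
ft_force: [-1.1, 0.0, -0.0]
grip_width: 0.0007
```

```bash
python3 -c "
from h import *
need([.4762,.0726,.058],1.366,.006)"
```

```text
t 15.45 tcp [0.4782 0.0723 0.0682] w 0.0007 F [-1.1  0.  -0. ] q [-0.11  0.46  1.73  0.03  0.93 -1.48]
turn -0.0123
axes [[0.018, -0.976, 0.215], [0.022, 0.215, 0.976], [-1.0, -0.012, 0.025]]
shift cm [ 0.41  0.22 -0.04]
```

```bash
python3 -c "
from h import *
c=shot('scene','s6.png');a=c['color'][120:200,280:370,::-1]
cv2.imwrite('pics/j.png',cv2.resize(a,None,fx=8,fy=7.5,interpolation=cv2.INTER_CUBIC))
s=observe();A=Ro.from_quat(s['tcp_rot']).as_matrix();p=s['ee_pos']
print(((proj(c,[p,p+.022*A[:,0],p-.045*A[:,0],[.4762,.0726,.058],[.4953,.0686,.058]])-[280,120]+.5)*[8,7.5]).round())
print(s['tau'].round(1),s['grip_width'])"
```

```text
[[354. 355.]
 [355. 398.]
 [351. 264.]
 [352. 371.]
 [362. 408.]]
[  0.  -40.4 -14.9   0.    0.    0. ] 0.00010152266922048555
```

View pics/j.png

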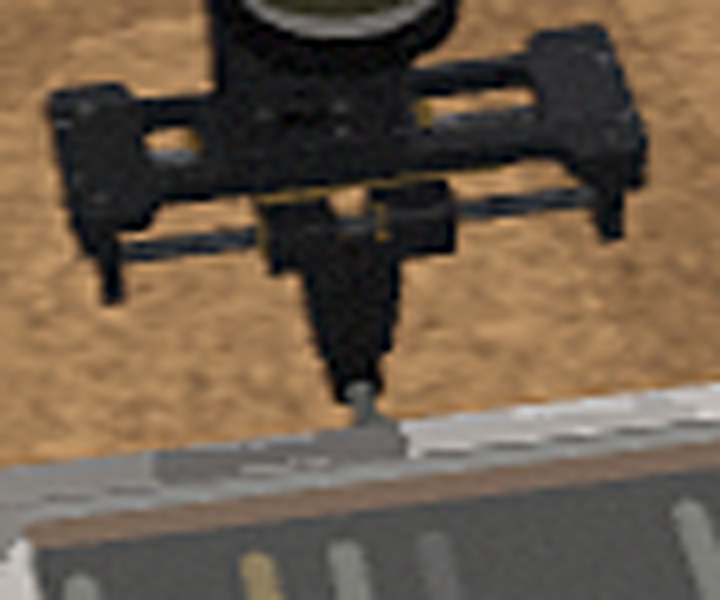

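The picture shows the closed fingers ending around crop row 355. The knob is still visible below and in front of them at (355,380), and nothing is gripped. The fingers stand about 2 cm higher than the stated geometry predicts. I'll open, lower about 2.2 cm and grip again.

>>> jog_arm(commands=[[0.55,[0,0,0],0],[0.55,[0,0,0],0],[0.55,[0,0,0],0],[0.55,[0,0,0],0],[0.55,[0,0,0],0],[0.55,[0,0,0],0],[0.55,[0,0.2,0],0],[0.55,[0,0,0],0]])

```text
time: 16.17
ee_pos: [0.4761, 0.0728, 0.068]
tcp_rot: [-0.441, 0.542, 0.445, 0.561]
ft_force: [0.2, -1.2, -0.6]
grip_width: 0.0482
```

```bash
python3 -c "
from h import *
need([.4762,.0726,.044],1.366,.003)
# dark-blob rows of fingers in stored frame i vs predicted tips
c=shot('scene','s7.png'); s=observe();A=Ro.from_quat(s['tcp_rot']).as_matrix();p=s['ee_pos']
for o in (0,.022): print(o,proj(c,[p+o*A[:,0]+k*.029*A[:,2] for k in(-1,1)]).round(1).tolist())
g=c['color'].max(2)[150:185,300:345]
for r,x in zip(range(150,185),g): print(r,''.join('#' if v<50 else '.' for v in x))"
```

```text
t 16.17 tcp [0.4761 0.0728 0.068 ] w 0.0482 F [ 0.2 -1.2 -0.6] q [-0.11  0.46  1.74  0.03  0.93 -1.48]
turn -0.0124
axes [[0.017, -0.976, 0.215], [0.022, 0.215, 0.976], [-1.0, -0.012, 0.025]]
shift cm [ 2.1   0.01 -0.07]
0 [[313.2, 167.8], [333.9, 165.0]]
0.022 [[313.5, 173.5], [334.0, 170.7]]
150 ....############.....####........############
151 ##..########.#####...............############
152 #...#########....................########....
153 ###..#########...................######......
154 ....##########...................######......
155 .....#########...................######......
156 .....##########..................######......
157 .........######..................#####.......
158 ..........#####.................######.......
159 .........#####...................#####.......
160 ..........####..................######.......
161 ..........####...................#####.......
162 ..........#####.................######.......
163 ...........####..................#####.......
164 ..........#####..................#####.......
165 ...........####......#####.......###.........
166 .
[... 244 characters left out ...]

171 ......................##...#.................
172 ......................#......................
173 ......................#......................
174 .............................................
175 .............................................
176 .............................................
177 .............................................
178 .............................................
179 .............................................
180 .............................................
181 .............................................
182 .............................................
183 .............................................
184 .............................................
```

Confirmed: the visible fingertips lie at the reported TCP, not 22 mm beyond it.

>>> jog_arm(commands=[[0.55,[0.6,0,0],0],[0.55,[0.8,0,0],0],[0.55,[0.6,0,0],0],[0.55,[0.2,0,0],0],[0.55,[0,0,0],0]])

```text
time: 16.63
ee_pos: [0.4765, 0.0732, 0.0434]
tcp_rot: [-0.441, 0.542, 0.445, 0.561]
ft_force: [0.1, -0.3, 0.2]
grip_width: 0.0483
```

```bash
python3 -c "
from h import *
need([.4762,.0726,.044],1.366,.003)"
```

```text
t 16.63 tcp [0.4765 0.0732 0.0434] w 0.0483 F [ 0.1 -0.3  0.2] q [-0.11  0.5   1.76  0.03  0.87 -1.48]
turn -0.0124
axes [[0.017, -0.976, 0.215], [0.022, 0.216, 0.976], [-1.0, -0.012, 0.025]]
shift cm [-0.36  0.01 -0.06]
```

>>> jog_arm(commands=[[0,[0,0,-0.05],0],[0,[0,0,0],0],[0,[0,0,0],0],[0,[0,0,0],0],[0,[0,0,0],0],[0,[0,0,0],0],[0,[0,0,0],0],[0,[0,0,0],0],[0,[0,0,0],0]])

```text
time: 17.38
ee_pos: [0.4767, 0.0739, 0.0434]
tcp_rot: [-0.44, 0.541, 0.445, 0.561]
ft_force: [-0.3, 1.4, -1.5]
grip_width: 0.0192
```

```bash
python3 -c "
from h import *
need([.4762,.0726,.044],1.366,.003)"
```

```text
t 17.38 tcp [0.4767 0.0739 0.0434] w 0.0192 F [-0.3  1.4 -1.5] q [-0.11  0.5   1.76  0.03  0.86 -1.48]
turn -0.0129
axes [[0.018, -0.976, 0.216], [0.024, 0.216, 0.976], [-1.0, -0.012, 0.027]]
shift cm [-0.36  0.02 -0.14]
```

Knob gripped (width 19 mm). I'll lift along the arc in stages, checking each one.

```bash
cat >> h.py <<'E'
def arc(tgts=(15,30,45,60),ahead=-.0146,yaw=-.205,H=np.array([.7052,.0249,.052])):
    s=observe(); A=Ro.from_quat(s['tcp_rot']).as_matrix(); k=s['ee_pos']+ahead*A[:,0]; u=np.array([np.cos(yaw),np.sin(yaw),0])
    d=k-H; h=-d@u; v=d[2]; print('t',round(s['time'],2),'w',s['grip_width'].round(4),'F',s['ft_force'].round(1),'r-234.1 mm',((np.hypot(h,v)-.23408)*1e3).round(1),'lid deg',np.degrees(np.arctan2(v,h)-np.arctan2(.006,.234)).round(2),'lat mm',(d@[-u[1],u[0],0]*1e3).round(1),'xaxis',A[:,0].round(3))
    for t in tgts:
        t=np.radians(t); P=H-u*(.234*np.cos(t)+.006*np.sin(t))+[0,0,.234*np.sin(t)+.006*np.cos(t)]; print(np.degrees(t).round(1),(A.T@(P-k)*100).round(2))
E
python3 -c "
from h import *
arc()"
```

```text
Traceback (most recent call last):
  File "h.py", line 23, in arc
    d=k-H; h=-d@u; v=d[2]; print('t',round(s['time'],2),'w',s['grip_width'].round(4),'F',s['ft_force'].round(1),'r-234.1 mm',((np.hypot(h,v)-.23408)*1e3).round(1),'lid deg',np.degrees(np.arctan2(v,h)-np.arctan2(.006,.234)).round(2),'lat mm',(d@[-u[1],u[0],0]*1e3).round(1),'xaxis',A[:,0].round(3))
                                                            ^^^^^^^^^^^^^^^^^^^^^
AttributeError: 'float' object has no attribute 'round'
```

>>> jog_arm(commands=[[0,[-0.5,0,0],0],[0,[-1,0,0],0],[0,[-1,-0.1,0],0],[0,[-1,-0.15,0],0],[0,[0,0,0],0]])

```text
time: 17.8
ee_pos: [0.4806, 0.0732, 0.081]
tcp_rot: [-0.44, 0.54, 0.445, 0.563]
ft_force: [-0.2, -0.5, -2.4]
grip_width: 0.0198
```

```bash
python3 -c "
from h import *
arc()"
```

```text
Traceback (most recent call last):
  File "h.py", line 23, in arc
    d=k-H; h=-d@u; v=d[2]; print('t',round(s['time'],2),'w',s['grip_width'].round(4),'F',s['ft_force'].round(1),'r-234.1 mm',((np.hypot(h,v)-.23408)*1e3).round(1),'lid deg',np.degrees(np.arctan2(v,h)-np.arctan2(.006,.234)).round(2),'lat mm',(d@[-u[1],u[0],0]*1e3).round(1),'xaxis',A[:,0].round(3))
                                                            ^^^^^^^^^^^^^^^^^^^^^
AttributeError: 'float' object has no attribute 'round'
```

Fz of -2.4 N matches the lid's weight.

```bash
sed -i "s/s\['grip_width'\].round(4)/round(s['grip_width'],4)/" h.py; python3 -c "
from h import *
arc((15,20,30,45,60))"
```

```text
t 17.8 w 0.0198 F [-0.2 -0.5 -2.4] r-234.1 mm -0.0 lid deg 9.25 lat mm 1.1 xaxis [ 0.022  0.026 -0.999]
15.0 [-2.28 -0.27 -0.04]
20.0 [-4.2  -0.87  0.03]
30.0 [-7.82 -2.56  0.16]
45.0 [-12.51  -6.23   0.36]
60.0 [-16.03 -11.03   0.53]
```

>>> jog_arm(commands=[[0,[-0.8,-0.08,0],0],[0,[-1.2,-0.16,0],0],[0,[-1.2,-0.3,0],0],[0,[-1.2,-0.4,0],0],[0,[-1.1,-0.45,0],0],[0,[-1.0,-0.5,0.1],0],[0,[-0.8,-0.4,0],0],[0,[0,0,0],0]])

```text
time: 18.47
ee_pos: [0.5072, 0.0676, 0.1568]
tcp_rot: [-0.441, 0.536, 0.441, 0.569]
ft_force: [-1.1, 0.8, -1.8]
grip_width: 0.0192
```

```bash
python3 -c "
from h import *
arc((30,35,40,45,50,60))"
```

```text
t 18.47 w 0.0192 F [-1.1  0.8 -1.8] r-234.1 mm 1.4 lid deg 29.0 lat mm 1.0 xaxis [ 0.036  0.029 -0.999]
30.0 [-0.29  0.26 -0.09]
35.0 [-1.95 -0.84 -0.01]
40.0 [-3.5  -2.09  0.07]
45.0 [-4.93 -3.47  0.14]
50.0 [-6.23 -4.98  0.21]
60.0 [-8.38 -8.32  0.35]
```

I had a sign error in the arc: the lid's normal leans towards the hinge as it opens. I'll fix that and continue.

```bash
sed -i "s/+.006\*np.sin(t))+\[/-.006*np.sin(t))+[/" h.py; python3 -c "
from h import *
arc((30,35,40,45,50,55,60))"
```

```text
t 18.47 w 0.0192 F [-1.1  0.8 -1.8] r-234.1 mm 1.4 lid deg 29.0 lat mm 1.0 xaxis [ 0.036  0.029 -0.999]
30.0 [-0.28 -0.34 -0.08]
35.0 [-1.93 -1.53 -0.  ]
40.0 [-3.48 -2.86  0.08]
45.0 [-4.91 -4.32  0.16]
50.0 [-6.2  -5.9   0.23]
55.0 [-7.35 -7.58  0.3 ]
60.0 [-8.35 -9.36  0.37]
```

>>> jog_arm(commands=[[0,[-0.6,-0.6,0],0],[0,[-0.9,-0.65,0],0],[0,[-0.9,-0.65,0],0],[0,[-0.8,-0.7,0.05],0],[0,[-0.7,-0.7,0.05],0],[0,[-0.6,-0.6,0],0],[0,[0,0,0],0]])

```text
time: 19.05
ee_pos: [0.5372, 0.0613, 0.1977]
tcp_rot: [-0.434, 0.541, 0.448, 0.564]
ft_force: [-0.7, -0.2, -1.2]
grip_width: 0.019
```

```bash
python3 -c "
from h import *
arc((45,50,55,60))"
```

```text
t 19.05 w 0.019 F [-0.7 -0.2 -1.2] r-234.1 mm 1.0 lid deg 41.51 lat mm 0.9 xaxis [ 0.013  0.036 -0.999]
45.0 [-0.94 -1.08 -0.03]
50.0 [-2.27 -2.63  0.04]
55.0 [-3.46 -4.29  0.12]
60.0 [-4.51 -6.04  0.19]
```

>>> jog_arm(commands=[[0,[-0.6,-0.7,0],0],[0,[-0.7,-0.8,0],0],[0,[-0.7,-0.8,0],0],[0,[-0.6,-0.8,0.05],0],[0,[-0.6,-0.8,0.05],0],[0,[-0.5,-0.7,0],0],[0,[0,0,0],0]])

```text
time: 19.63
ee_pos: [0.5765, 0.053, 0.2313]
tcp_rot: [-0.43, 0.545, 0.454, 0.56]
ft_force: [-4.3, 1.2, 3.2]
grip_width: 0.0196
```

```bash
python3 -c "
from h import *
arc((50,55,60))"
```

```text
t 19.63 w 0.0196 F [-4.3  1.2  3.2] r-234.1 mm 0.2 lid deg 54.39 lat mm 0.7 xaxis [-0.005  0.04  -0.999]
50.0 [ 1.09  1.42 -0.14]
55.0 [-0.13 -0.22 -0.06]
60.0 [-1.2  -1.95  0.  ]
```

>>> jog_arm(commands=[[0,[-0.4,-0.6,0],0],[0,[-0.4,-0.6,0],0],[0,[-0.3,-0.4,0],0],[0,[0,0,0],0],[0,[0,0,0],0]])

```text
time: 20.05
ee_pos: [0.5902, 0.0501, 0.2401]
tcp_rot: [-0.428, 0.546, 0.455, 0.558]
ft_force: [-2.6, 2.4, 2.2]
grip_width: 0.0193
```

```bash
python3 -c "
from h import *
arc((60,))
c=shot('scene','s8.png')
a=c['color'][50:260,240:420,::-1];t=load('s8.png')
cv2.imwrite('pics/k.png',cv2.resize(a,None,fx=2.8,fy=2.8,interpolation=cv2.INTER_CUBIC))
u=np.array([np.cos(-.205),np.sin(-.205),0]);w=np.array([-u[1],u[0],0]);H=np.array([.7052,.0249,.052])
for th in (55,60,65):
  t=np.radians(th);n=u*np.sin(t)+[0,0,np.cos(t)];e=-u*np.cos(t)+[0,0,np.sin(t)]
  print(th,((proj(c,[H+e*.2+n*.012+k*w*.14 for k in(-1,1)])-[240,50]+.5)*2.8).round().tolist())"
```

```text
t 20.05 w 0.0193 F [-2.6  2.4  2.2] r-234.1 mm 0.2 lid deg 58.46 lat mm 0.7 xaxis [-0.01   0.041 -0.999]
60.0 [-0.31 -0.55 -0.05]
55 [[96.0, 322.0], [428.0, 281.0]]
60 [[97.0, 328.0], [435.0, 286.0]]
65 [[99.0, 335.0], [442.0, 293.0]]
```

View pics/k.png

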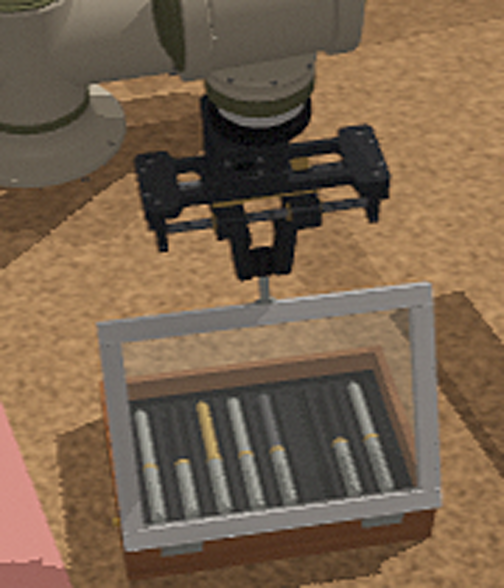

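The lid is held by the knob. Its front corners at crop (98,324) and (431,284) fit about 58°, agreeing with the kinematics (58.5°). One final nudge.

>>> jog_arm(commands=[[0,[-0.2,-0.35,0],0],[0,[-0.15,-0.25,0],0],[0,[0,0,0],0],[0,[0,0,0],0]])

```text
time: 20.43
ee_pos: [0.596, 0.0488, 0.2435]
tcp_rot: [-0.428, 0.546, 0.456, 0.558]
ft_force: [-3.1, 2.8, 1.3]
grip_width: 0.0193
```

```bash
python3 -c "
from h import *
arc((60,))"
```

```text
t 20.43 w 0.0193 F [-3.1  2.8  1.3] r-234.1 mm 0.2 lid deg 60.12 lat mm 0.7 xaxis [-0.011  0.042 -0.999]
60.0 [ 0.04  0.03 -0.07]
```

>>> jog_arm(commands=[[0,[0,0,0],0],[0,[0,0,0],0],[0,[0,0,0],0],[0,[0,0,0],0]])

```text
time: 20.77
ee_pos: [0.5959, 0.0489, 0.2434]
tcp_rot: [-0.428, 0.546, 0.456, 0.558]
ft_force: [-1.9, 4.2, 0.6]
grip_width: 0.0192
```

```bash
python3 -c "
from h import *
arc((60,))
c=shot('scene','s9.png'); t=shot('top','t9.png'); S=load('scene0.png'); T=load('top0.png'); B=load('s4.png')
def df(a,b,x,y,w,h): return np.abs(a['color'][y:y+h,x:x+w].astype(int)-b['color'][y:y+h,x:x+w]).mean().round(1)
print('jar',df(c,S,432,132,30,30),'driver',df(c,S,148,252,42,60),'stay',df(c,S,222,252,20,60),'sleeves vs after placing',df(c,B,155,190,45,30))
col=(240+np.array([140,400])/2.8).astype(int)
g=c['color'].mean(2)
for x in col: print(x,g[145:175,x].astype(int).tolist())
u=np.array([np.cos(-.205),np.sin(-.205),0]);w=np.array([-u[1],u[0],0]);H=np.array([.7052,.0249,.052])
for th in (56,58,60,62,64):
  q=np.radians(th);n=u*np.sin(q)+[0,0,np.cos(q)];e=-u*np.cos(q)+[0,0,np.sin(q)]
  L=proj(c,[H+e*.2+k*w*.14 for k in(-1,1)]); M=proj(c,[H+e*.2+n*.012+k*w*.14 for k in(-1,1)])
  print(th,[(np.interp(col,l[:,0],l[:,1])).round(1) for l in (L,M)])"
```

```text
t 20.77 w 0.0192 F [-1.9  4.2  0.6] r-234.1 mm 0.2 lid deg 60.08 lat mm 0.6 xaxis [-0.011  0.042 -0.999]
60.0 [ 0.03  0.02 -0.07]
jar 6.9 driver 26.7 stay 17.4 sleeves vs after placing 10.9
290 [131, 136, 122, 126, 122, 123, 128, 136, 146, 141, 126, 131, 148, 146, 142, 131, 124, 126, 182, 135, 107, 110, 111, 112, 111, 110, 112, 111, 143, 141]
382 [114, 128, 140, 135, 130, 128, 122, 159, 190, 119, 124, 128, 124, 127, 128, 143, 80, 86, 95, 97, 95, 90, 102, 129, 127, 124, 126, 127, 121, 118]
56 [array([162.1, 150.6]), array([163. , 151.5])]
58 [array([162.7, 151.2]), array([163.8, 152.3])]
60 [array([163.4, 151.9]), array([164.7, 153.2])]
62 [array([164.2, 152.7]), array([165.7, 154.2])]
64 [array([165.1, 153.6]), array([166.8, 155.3])]
```

```bash
python3 -c "
from h import *
S=load('scene0.png');c=load('s9.png')
g=lambda k:cv2.Laplacian(cv2.GaussianBlur(cv2.cvtColor(k['color'],cv2.COLOR_RGB2LAB)[:,:,2],(0,0),1).astype(np.float32),cv2.CV_32F)
def m(n,a,b,x,y,w,h):
  f=lambda k:cv2.cvtColor(k['color'],cv2.COLOR_RGB2HSV)[:,:,0] if 0 else k['color'].mean(2).astype(np.float32)
  r=cv2.matchTemplate(f(b)[y-8:y+h+8,x-8:x+w+8],f(a)[y:y+h,x:x+w],cv2.TM_CCOEFF_NORMED);_,v,_,l=cv2.minMaxLoc(r);print(n,round(v,2),l[0]-8,l[1]-8)
m('jar',S,c,436,134,22,26);m('driver',S,c,150,254,22,30);m('driver tip',S,c,168,280,22,30);m('stay',S,c,222,252,18,58)
B=load('s4.png');m('sleeve',B,c,180,188,16,22);m('other',B,c,156,194,18,24);m('other vs start',S,c,156,194,18,24)"
```

```text
jar 1.0 0 0
driver 0.7 3 -7
driver tip 0.51 0 0
stay 0.59 0 0
sleeve 0.93 0 0
other 0.71 0 0
other vs start 0.7 0 0
```

```bash
python3 -c "
from h import *
for f in ('scene0.png','s4.png','s9.png'):
  k=load(f)['color'];h=cv2.cvtColor(k,cv2.COLOR_RGB2HSV).astype(int)
  for n,(x,y,w,hh),lo,hi,s in (('driver',(135,240,70,80),4,13,170),('stay',(215,245,35,70),14,28,90)):
    r=h[y:y+hh,x:x+w];v,u=np.nonzero((r[...,0]>=lo)&(r[...,0]<=hi)&(r[...,1]>s));print(f,n,len(u),(u.mean()+x).round(1),(v.mean()+y).round(1),u.min()+x,u.max()+x,v.min()+y,v.max()+y)"
```

```text
scene0.png driver 287 162.9 269.8 153 174 256 284
scene0.png stay 277 233.6 287.6 227 249 256 314
s4.png driver 278 162.8 270.1 153 174 256 284
s4.png stay 276 233.6 287.7 227 249 256 314
s9.png driver 296 162.9 269.7 153 174 256 284
s9.png stay 277 233.6 287.9 226 249 256 314
```

Nothing else has moved, so the differences seen were shadows. The lid is steady at 60°, so I'm handing in.

```bash
python3 -c "
from h import *
arc((60,)); print(close_job())"
```

```text
t 20.87 w 0.0195 F [-2.3  3.3  1. ] r-234.1 mm 0.2 lid deg 60.08 lat mm 0.7 xaxis [-0.011  0.042 -0.999]
60.0 [ 0.03  0.02 -0.07]
the job is handed in; nothing more can be done
None
```

The sleeve is down on the free thin (middle) peg, and the lid is lifted to 60° and still held by its knob. I handed the job in at about 21 s of the 61 s allowed.

**Last checks**
- **Lid angle:** the arm's position gives 60.1°, steady over the last 0.4 s. The front edge in the last picture fits about 60°.
- **Grip and force:** the fingers are closed to 19.5 mm on the knob, with about 4 N on the tool.
- **Sleeve:** it stands level with the other sleeve in the picture taken after release, and the descent stopped at the height expected for the block.
- **Left alone:** the stay, screwdriver, jar and other sleeve are at the same pixels as at the start.

**What disagreed**
- **First grip on the knob:** it closed on nothing. The fingertips showed at the reported TCP height in the pictures, not 22 mm beyond it, so I lowered 2.5 cm and gripped again.
- **Brightness comparison:** it first suggested the screwdriver had moved. A colour check that ignores shadows showed it hadn't.
- **Tool tilt:** the tool ended about 2.5° off vertical, with no visible effect.

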